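# Prop the hood of the parts washer

## Task

The hood of the parts washer is standing open on nothing but its stiff hinges. Swing the prop rod up to its stop, then let the hood down onto it until the rod's bent tip sits in the socket cup under the hood and carries it. Do not let the hood drop past the rod, and leave the two injectors in the washer and the tin and the torch beside it where they are.

Things in the scene. Friction and masses are not known exactly. Their poses are not given: they have to be found in the camera images.
- rod_pivot (a point): Pivot pin of the prop rod, 68 mm above the bench, on a steel bracket inside the parts washer: a grey open sheet-steel tub, fixed, 242 mm deep, 370 mm wide, rim 62 mm above the bench, drain plate inside at 26 mm. Axes are the washer's: x to its rear, y to its left, z up. The pin runs along y; inner right wall 68 mm to the right, outer front face 106 mm ahead (-x). The washer stands turned, its open front towards the robot's right.
- prop_rod (a joint): Angle of the rod, rad: 0 lying to the rear (+x) in a fork 34 mm from the pivot, 1.57 upright, 1.658 (95 degrees, leaning 5 degrees forward) at its stop. It turns in the washer's x-z plane. Let go below about 1.3 it falls back; above that it stays.
- rod_grip (a point): Middle of the black rubber sleeve (13 mm thick, 34 mm long) on the 9 mm steel prop rod (0.1 kg), 64 mm from the pivot; 40 mm free below it and at least 50 mm to both sides. It lies under the raised hood, so the hand must come tilted some 30 degrees, its back leaning to the washer's front (-x).
- rod_tip (a point): Centre of the 11 mm ball at the rod's end, 107 mm from the pivot; the last 19 mm of the rod are bent by 43 degrees, downwards when it lies, to the rear when it is up.
- hood_hinge (a point): Middle of the hood's hinge line on the rear rim, 68 mm above the bench, 130 mm behind the rod pivot. Axes as at the pivot; the hood turns about y.
- hood (a joint): Opening angle of the hood, rad: 0 shut, 1.396 its upper limit; it starts at 1.19 to 1.33. The grey sheet-steel hood (380 mm wide, 247 mm long, 0.9 kg, 19 mm skirts) stays by hinge friction above about 1.0 (58 degrees), where 1 to 2 N square to it at its front edge move it down. Below that it sinks by itself, damped. It rests on the rod at 0.66 (38 degrees) with the tip in the cup.
- hood_edge (a point): Middle of the front edge of the hood's outer face, 241 mm along the hood from the hinge line and 18 mm above that line's plane when shut. Frame of the hood: x from this edge to the hinge, z out of the outer face (up when shut, to the rear when raised). The outer face may be pushed from behind and above. A pull lip, 200 mm long with a 9 mm beaded edge, stands 18 mm ahead of the edge, 20 mm lower.
- socket_seat (a point): Seat in the socket cup: where the centre of the rod's ball lies when home. The cup is a steel funnel on the hood's underside, 17 mm high, 31 mm wide at the mouth and 17 mm at the bottom, in the rod's plane, 165 mm from the hinge line. With the rod at its stop the cup comes down over the tip by itself.
- injector_a_mid (a point): Dark injector lying on the drain plate in the left half of the washer, 26 x 134 x 37 mm, loose; leave it. Point at its middle, 17 mm up.
- injector_b_mid (a point): Light injector further left on the drain plate, 24 x 124 x 34 mm, loose; leave it. Point at its middle, 17 mm up.
- tin_mid (a point): Round flat tin, 70 mm across, 26 mm high, loose on the bench to the robot's right of the washer; leave it. Point at its centre.
- torch_mid (a point): Black pocket torch lying on the bench beyond the tin, 33 x 110 x 33 mm, loose; leave it. Point at its centre.

How it is judged:
By the outcome, as a careful person would: the job done as asked, in the order asked, and still so for the second after the job is handed in, with the robot touching nothing.
It also fails if it takes over 67 s, if anything falls off the work surface, if the arm or the gripper's body presses on something with over 40 N, if the wrist force passes 120 N, or if a joint passes its speed limit or range.

## Robot

A 6-joint arm with a two-finger parallel gripper is mounted at the origin on a cart in front of the work surface, level with it; the furniture and walls round the work are solid. World frame = base frame: x ahead of the robot, y to its left, z up, the work surface at z = 0. Lengths are in mm, angles in rad, forces in N, time in s.
With the tool pointing down it reaches from about 275 to 750 mm from the base axis. Payload 10.2 kg.
Tool frame: the origin (TCP) lies between the finger pads; the fingertips stand 17 mm ahead of it and the grasp point (between the pads) lies 2 mm behind it (tips_ahead is the distance from the TCP to the fingertips, in mm); z points along the fingers, y is the line along which they close (so a half turn about z gives the same grasp; the last joint's range is limited). The gripper opens to 85 mm and grips with 20 to 120 N. Pads are 22 mm wide; open, the fingers measure 114 mm over their backs; the gripper's body (76 mm by 85 mm) begins 54 mm behind the grasp point. The pads swing forward as they close: fully open they stand 13 mm farther back than shut.
Start: joints at [1.075, 0.313, 1.498, -0, 1.331, -0.223], TCP at [141.463, 505.588, 248.294] pointing down, gripper open.
Joint ranges: [-2.94, 2.94], [-0.97, 2.17], [0.19, 2.56], [-1.23, 4.37], [0.02, 3.11], [-2.88, 2.88]. Speed limits (rad/s): [2.39, 2.39, 3.01, 3.14, 3.14, 3.14].

## Interface

Orientations are given as a unit quaternion [w, x, y, z].
In Python, from rig import sense, capture, finish_job, boxes_of, tips_ahead gives the robot as it stands.
- The arm moves only by the tool drive_tool, never from a script. Its argument "commands" is text: rows parted by semicolons, each of 7 numbers parted by spaces: the shift along the world's x, y, z in units of 0.1 m (1.0 is 0.1 m), then the turn, a rotation vector about the world's x, y, z in units of pi/4 rad (1.0 is pi/4 rad), then the opening in per cent of the stroke, from 0 (shut) to 100 (fully open). A call has 1 to 20 rows; each row shifts and turns the commanded pose from where the row before left it; what a row does not reach is not made up. A row lasts 1/12 s, in which the tool goes at most 41.7 mm and 7.16 degrees, less where a joint would pass 70% of its speed; a pose out of reach is approached as far as the arm can. A call with a number of a shift or a turn outside -1 to 1 is refused whole. A call with a gripper value outside its range is refused whole. The fingers move at their own pace and stop on an object; "force" is the grip in N (left out, the last holds). Time passes only in rows, so rows that do not move let the fingers close. It gives the time, the measured TCP pose, the force, the opening and the grip force at its end, in the units of the state.
- sense(): the state, without advancing time (a new reading comes with each control period).
- capture(name): name is "scene" or "top" or "wrist"; returns a dict with "pixels" (480x640x3 uint8, blue, green, red), "fov_y" (degrees; the focal length in pixels is half the picture's height over the tangent of half this angle, whatever the lens; pixels are square), "cx", "cy" (the principal point, pixels), "position" and "attitude" of the camera in the world; the wrist camera has in their place "tool_from_camera" (4x4, takes a point from camera to tool coordinates, whose origin is the TCP and whose axes are the flange's). Camera axes: x right, y down, z forward; pixel columns grow to the right and rows downward; lengths in mm; the calibration is good to about 2 mm. A picture is of the moment at which its call begins: read the wrist's pose just before it. There is no depth.
- finish_job(): hands the job in; it is judged then, once.
Trained networks look in a picture, given as the dict that the camera call returned (one of the last four; its "shot" number tells which), for a name from the list of things; names that differ only in an ending like _2 or _b are one class to them, and where a whole thing is asked for, a point or a joint stands for the part that bears it (a point fixed in the world has none). Each returns a list of dicts, best first, with "confidence" (0 to 1); they miss things now and then, are a little off and sometimes report something else, mostly with a low value. They report only what shows in the picture. A call takes as long as a camera call.
- boxes_of(picture, name): "position" ([column, row] in pixels, amid what is visible of it).
The state is a dict: "time_s": time; "joints": joint angles; "dq": joint speeds; "tau": joint torques, N m; "eef_pos": TCP position; "ee_rot": TCP orientation; "force": force on the tool from outside, world axes, zero at the start; "wrist_torque": the same for the moment, N m; "grip_width": opening from 0.0 (shut) to 1.0 (fully open); "grip_force": force on a finger pad.
Only numpy, scipy, OpenCV 4.12 (cv2) and the standard library are available. Lean on these libraries where they do the work, as an engineer would, in place of code of your own. Each camera call takes 0.05 s, during which the arm holds its last target. There are 200 camera calls.

## Working session

There is one attempt and no reset: what is moved stays moved. The work goes in short steps, Python scripts to look and compute and a tool call to move; the robot and the scene stay as the last step left them, time stands still between calls to the robot, and variables do not carry over. Pictures are saved under pics/ and viewed, at most 10 in all, crops included, and the job is handed in when it is done.

Besides the shell and the picture viewer there is one more tool, called after "Request:" by a JSON object that holds its "api" and its "payload", one argument or row to a line. drive_tool: Moves the arm, as the interface text tells. Shifts and turns lie within -1 to 1; 1 stands for 0.1 m of shift or pi/4 rad of turn. Its arguments: {"type":"object","properties":{"commands":{"type":"string"},"force":{"type":"number"}},"required":["commands"]}

```bash
mkdir -p pics; cat > h.py <<'E'
import numpy as np, cv2
from rig import *
from scipy.spatial.transform import Rotation as R
def cam(p):
    f=240/np.tan(np.radians(p["fov_y"])/2)
    if "tool_from_camera" in p: return f,None
    return f,(p["position"],p["attitude"])
E
python3 - <<'E'
from h import *
import json
s=sense();print({k:np.round(v,3).tolist() if not isinstance(v,str) else v for k,v in s.items()})
ims=[]
for n in("scene","top","wrist"):
    p=capture(n);cv2.imwrite(f"pics/{n}0.png",p["pixels"])
    print(n,{k:v for k,v in p.items() if k!="pixels"})
    for t in["rod_pivot","prop_rod","rod_grip","rod_tip","hood_hinge","hood_edge","hood","socket_seat","injector_a_mid","tin_mid","torch_mid"]:
        try:print(t,[(np.round(b["position"]).tolist(),round(b["confidence"],2)) for b in boxes_of(p,t)[:3]])
        except Exception as e:print(t,e)
E
```

```text
{'time_s': 0.0, 'joints': [1.075, 0.313, 1.498, 0.0, 1.331, -0.223], 'dq': [-0.0, 0.001, -0.001, 0.001, -0.001, -0.0], 'tau': [-0.002, -41.227, -25.974, -0.0, 0.004, -0.0], 'eef_pos': [141.367, 505.368, 247.724], 'ee_rot': [-0.0, 0.136, 0.991, -0.001], 'force': [-0.374, 0.425, 0.516], 'wrist_torque': [-0.024, -0.041, -0.011], 'grip_force': 0.0, 'grip_width': 0.996}
scene {'fov_y': 43.435623566147584, 'cx': 306.95615226612034, 'cy': 234.7770506653627, 'position': array([ 199.32635759, -764.37671239, 1136.24289643]), 'attitude': array([-0.30226678,  0.92390478, -0.22541359,  0.06498817]), 'shot': 1}
rod_pivot [([280.0, 171.0], 0.81), ([311.0, 156.0], 0.21)]
prop_rod [([313.0, 156.0], 0.5)]
rod_grip [([309.0, 158.0], 0.68)]
rod_tip [([314.0, 155.0], 0.46)]
hood_hinge [([279.0, 172.0], 0.78), ([314.0, 366.0], 0.7)]
hood_edge [([261.0, 128.0], 0.83)]
hood [([261.0, 124.0], 0.8)]
socket_seat [([259.0, 125.0], 0.64)]
injector_a_mid [([263.0, 200.0], 0.97)]
tin_mid [([313.0, 363.0], 0.78), ([381.0, 341.0], 0.43)]
torch_mid [([382.0, 343.0], 0.66)]
top {'fov_y': 49.862438760161155, 'cx': 319.
[... 604 characters left out ...]
 {'fov_y': 69.67970219688105, 'cx': 322.715844987617, 'cy': 233.5864398981396, 'tool_from_camera': array([[-2.21857739e-03, -9.47504191e-01, -3.19735651e-01,
         8.21876931e+01],
       [ 9.99997341e-01, -1.90109510e-03, -1.30506535e-03,
        -6.21854454e-01],
       [ 6.28707004e-04, -3.19737696e-01,  9.47505889e-01,
        -1.24718745e+02],
       [ 0.00000000e+00,  0.00000000e+00,  0.00000000e+00,
         1.00000000e+00]]), 'shot': 3}
rod_pivot [([135.0, 463.0], 0.72)]
prop_rod []
rod_grip []
rod_tip []
hood_hinge [([134.0, 462.0], 0.63)]
hood_edge [([120.0, 468.0], 0.75)]
hood [([123.0, 472.0], 0.8)]
socket_seat [([120.0, 471.0], 0.88)]
injector_a_mid []
tin_mid []
torch_mid []
```

```bash
python3 - <<'E'
import cv2
s=cv2.imread("pics/scene0.png");t=cv2.imread("pics/top0.png")
cv2.imwrite("pics/a.png",cv2.resize(s[60:260,180:447],(800,600),interpolation=cv2.INTER_CUBIC))
cv2.imwrite("pics/b.png",cv2.resize(t[130:342,130:413],(800,600),interpolation=cv2.INTER_CUBIC))
E
```

```text
(no output)
```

View pics/a.png

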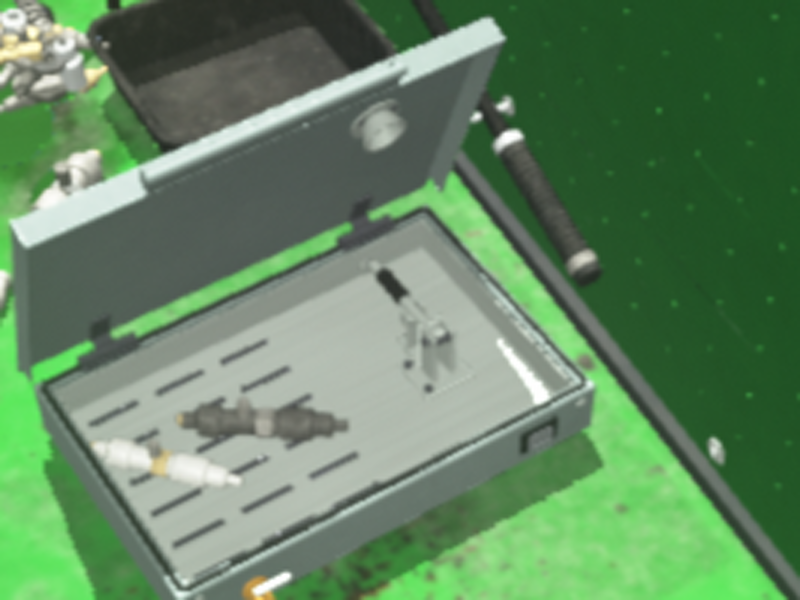

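View pics/b.png

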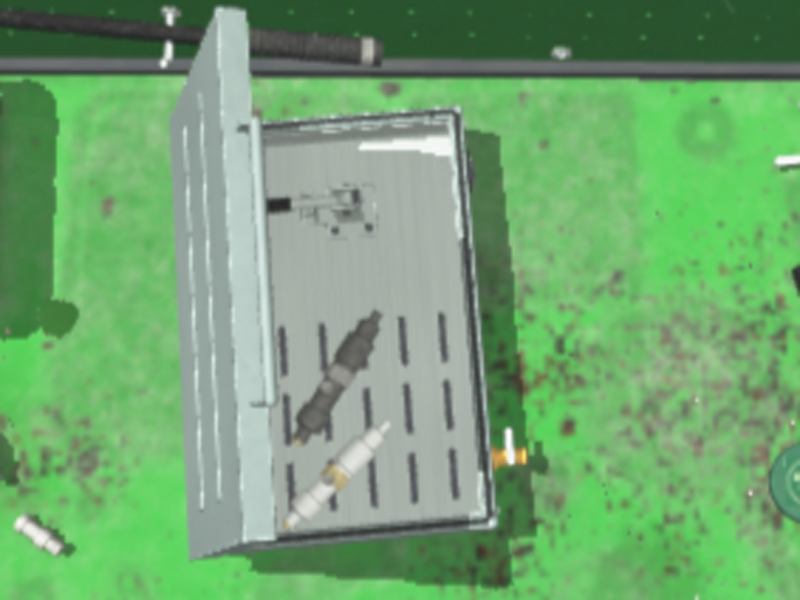

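The scene crop shows the tub turned with its rear toward world +y, and the rod lying under the hood near the far right wall. I can pick out the rim corners, the hood corners and the pivot (scene ≈ (324,172), top ≈ (253,202)). I'll fit the washer pose and hood angle to these.

```bash
cat >> h.py <<'E'
def proj(p,X):
    f=240/np.tan(np.radians(p["fov_y"])/2); a=np.array(p["attitude"])
    c=R.from_quat(a[[1,2,3,0]]).inv().apply(np.atleast_2d(X)-p["position"])
    return np.c_[p["cx"]+f*c[:,0]/c[:,2],p["cy"]+f*c[:,1]/c[:,2]]
def w2W(q,X):  # washer (pivot origin, z above bench) -> world
    return R.from_euler('z',q[2]).apply(np.atleast_2d(X))+[q[0],q[1],0]
def hoodpt(th,s,n,y=0): # s along from hinge to front, n out of face
    return [130-s*np.cos(th)+n*np.sin(th),y,68+s*np.sin(th)+n*np.cos(th)]
E
cat > fit.py <<'E'
from h import *
from scipy.optimize import least_squares
S=capture("scene");T=capture("top")
sc=lambda u,v:(180+u/3,60+v/3); tc=lambda u,v:(130+u/2.827,130+v/2.83)
def pts(q):
    th=q[3]
    A=[[-106,-70,62],[136,-70,62],[-106,300,62],[136,300,62],[0,0,68],hoodpt(th,241,18,-75),hoodpt(th,241,18,305)]
    B=[[-106,-70,62],[-106,300,62],[0,0,68],hoodpt(th,241,18,-75),hoodpt(th,241,18,305)]
    return A,B
oA=np.array([sc(592,383),sc(425,208),sc(187,585),sc(42,385),sc(432,335),sc(495,18),sc(12,225)])
oB=np.array([tc(460,109),tc(495,523),tc(348,203),tc(215,10),tc(243,543)])
def res(q):
    A,B=pts(q)
    return np.r_[(proj(S,w2W(q,A))-oA).ravel(),(proj(T,w2W(q,B))-oB).ravel()]
r=least_squares(res,[460,90,1.55,1.26],loss='soft_l1')
q=r.x;print(q,"\n",np.round(res(q).reshape(-1,2),1))
np.save("q.npy",q)
for a in (0,):
    print("grip",w2W(q,[64,0,68]),"tip",w2W(q,[103,0,55]),"edge",w2W(q,hoodpt(q[3],241,18,115)),"hinge mid",w2W(q,[130,115,68]))
E
python3 fit.py
```

```text
[669.68109422  80.32124272   1.66203505  32.62257872] 
 [[ 1.2  0.2]
 [ 0.  -2.6]
 [-3.3  4.8]
 [-4.3 -0.6]
 [ 4.4 -1.7]
 [-1.9 -0.5]
 [-1.  -0.6]
 [ 0.3 -1.5]
 [ 0.7  1.8]
 [-1.1 -4.8]
 [ 1.  -0.6]
 [ 1.1  0.1]]
grip [[663.84991409 144.05504332  68.        ]] tip [[660.29653869 182.89282806  55.        ]] edge [[549.6027033  130.57731714 299.60806336]] hinge mid [[543.31483663 199.30262338  68.        ]]
```

```bash
cat >> h.py <<'E'
def ray(p,uv,st=None):
    f=240/np.tan(np.radians(p["fov_y"])/2); d=np.array([(uv[0]-p["cx"])/f,(uv[1]-p["cy"])/f,1.])
    if "tool_from_camera" in p:
        M=np.array(p["tool_from_camera"]);Rt=R.from_quat(np.array(st["ee_rot"])[[1,2,3,0]])
        o=Rt.apply(M[:3,3])+st["eef_pos"];d=Rt.apply(M[:3,:3]@d)
    else:
        o=np.array(p["position"]);d=R.from_quat(np.array(p["attitude"])[[1,2,3,0]]).apply(d)
    return o,d/np.linalg.norm(d)
def tri(rs):
    A=sum(np.eye(3)-np.outer(d,d) for o,d in rs);b=sum((np.eye(3)-np.outer(d,d))@o for o,d in rs)
    return np.linalg.solve(A,b)
def atz(r,z): return r[0]+r[1]*(z-r[0][2])/r[1][2]
def goal(psi,al):
    xw=np.array([np.cos(psi),np.sin(psi),0]);z=np.array([0,0,1.])
    tz=np.sin(al)*xw-np.cos(al)*z;tx=np.cos(al)*xw+np.sin(al)*z
    return R.from_matrix(np.c_[tx,np.cross(tz,tx),tz])
def delta(pos,Rg):
    s=sense();R0=R.from_quat(np.array(s["ee_rot"])[[1,2,3,0]])
    print("dpos(0.1m)",np.round((np.array(pos)-s["eef_pos"])/100,3),"rot(pi/4)",np.round((Rg*R0.inv()).as_rotvec()/(np.pi/4),3),"t",s["time_s"])
E
python3 - <<'E'
from h import *
S=capture("scene");T=capture("top")
sc=lambda u,v:(180+u/3,60+v/3); tc=lambda u,v:(130+u/2.827,130+v/2.83)
P=[ray(S,sc(437,332)),ray(T,tc(348,203))]
print("pivot tri",tri(P),[atz(r,68) for r in P])
print("sleeve",[atz(r,68) for r in(ray(S,sc(392,286)),ray(T,tc(278,205)))])
for n,c in(("FR",(592,383)),("RR",(425,208)),("FL",(187,585)),("RL",(42,385))):print(n,atz(ray(S,sc(*c)),62))
for n,c in(("FR",(460,109)),("FL",(495,523))):print(n,atz(ray(T,tc(*c)),62))
q=np.load("q.npy");q[3]%=2*np.pi;np.save("q.npy",q)
E
```

```text
pivot tri [657.86104859  76.15469295  74.68615344] [array([662.97895952,  81.34644115,  68.        ]), array([657.52666318,  77.33960121,  68.        ])]
sleeve [array([654.3808863 , 142.27914184,  68.        ]), array([655.44494571, 137.48823745,  68.        ])]
FR [746.86578074 -17.1537305   62.        ]
RR [722.64191713 214.0395979   62.        ]
FL [391.94138827 -44.46154082  62.        ]
RL [366.86270252 181.83312941  62.        ]
FR [745.0151343  -18.20659521  62.        ]
FL [384.76815777 -50.82680614  62.        ]
```

Request:
{"api": "drive_tool", "payload": {
  "commands": "0 0 0.25 0 0 0 60;0 0 0.25 0 0 0 60;0 0 0.25 0 0 0 60;0 0 0.25 0 0 0 60;0 0 0.25 0 0 0 60;0 0 0.25 0 0 0 60;0 0 0.25 0 0 0 60;0 0 0.25 0 0 0 60;0.2 -0.25 0 0 0 -0.1 60;0.2 -0.25 0 0 0 -0.1 60;0.2 -0.25 0 0 0 -0.1 60;0.2 -0.25 0 0 0 -0.1 60;0.2 -0.25 0 0 0 -0.1 60;0.2 -0.25 0 0 0 -0.1 60;0.2 -0.25 0 0 0 -0.1 60;0.2 -0.25 0 0 0 -0.1 60;0.2 -0.25 0 0 0 -0.1 60;0.2 -0.25 0 0 0 -0.1 60"
}}

```text
time_s: 3.5
eef_pos: [342.1, 254.2, 448.5]
ee_rot: [0.0, 0.506, 0.862, 0.0]
force: [0.6, -0.1, -0.8]
grip_width: 0.603
grip_force: 0.0
```

Request:
{"api": "drive_tool", "payload": {
  "commands": "0.25 -0.25 0 0 0 -0.1 60;0.25 -0.25 0 0 0 -0.1 60;0.25 -0.25 0 0 0 -0.1 60;0.25 -0.25 0 0 0 -0.1 60;0.25 -0.25 0 0 0 -0.1 60;0.25 -0.25 0 0 0 0 60;0.25 -0.25 0 0 0 0 60;0.25 -0.25 0 0 0 0 60;0.25 -0.25 0 0 0 0 60;0.25 -0.25 0 0 0 0 60;0 0 0 0 0 0 60;0 0 0 0 0 0 60"
}}

```text
time_s: 4.5
eef_pos: [592.4, 4.3, 446.7]
ee_rot: [-0.001, 0.664, 0.748, -0.001]
force: [-0.8, 0.0, -0.7]
grip_width: 0.6
grip_force: 0.0
```

```bash
python3 - <<'E'
from h import *
print(sense()["joints"],sense()["eef_pos"])
al=.7;Rg=goal(1.655,al);g=np.array([655,141,68]);delta(g-150*Rg.as_matrix()[:,2],Rg)
E
```

```text
[-1.90372377e-01  4.53065999e-01  7.95078165e-01  2.82278722e-05
  1.89604116e+00 -3.08271903e-01] [592.3679296    4.29337973 446.67282848]
dpos(0.1m) [ 0.708  0.404 -2.639] rot(pi/4) [ 0.886  0.087 -0.042] t 4.5
```

Request:
{"api": "drive_tool", "payload": {
  "commands": "0.06 0 -0.22 0.074 0.007 -0.0035 60;0.06 0 -0.22 0.074 0.007 -0.0035 60;0.06 0.03 -0.22 0.074 0.007 -0.0035 60;0.06 0.03 -0.22 0.074 0.007 -0.0035 60;0.06 0.03 -0.22 0.074 0.007 -0.0035 60;0.06 0.04 -0.22 0.074 0.007 -0.0035 60;0.06 0.04 -0.22 0.074 0.007 -0.0035 60;0.06 0.04 -0.22 0.074 0.007 -0.0035 60;0.06 0.04 -0.22 0.074 0.007 -0.0035 60;0.06 0.04 -0.22 0.074 0.007 -0.0035 60;0.06 0.04 -0.22 0.074 0.007 -0.0035 60;0.05 0.04 -0.22 0.074 0.007 -0.0035 60;0 0 0 0 0 0 60;0 0 0 0 0 0 60"
}}

```text
time_s: 5.67
eef_pos: [661.9, 43.2, 184.4]
ee_rot: [-0.251, 0.635, 0.692, 0.233]
force: [0.3, 1.2, 0.2]
grip_width: 0.6
grip_force: 0.0
```

```bash
python3 - <<'E'
from h import *
s=sense();p=capture("wrist");cv2.imwrite("pics/w1.png",p["pixels"]);print(s["joints"],s["eef_pos"],s["ee_rot"])
for t,z in[("rod_pivot",68),("rod_grip",68),("rod_tip",55),("socket_seat",None),("hood_edge",None)]:
    for b in boxes_of(p,t)[:2]:
        r=ray(p,b["position"],s);print(t,np.round(b["position"]),round(b["confidence"],2),atz(r,z).round(1) if z else "")
E
```

```text
[-0.33250998  0.76378188  1.09859919  0.63139023  1.59805323 -0.50544992] [661.94204401  43.20624625 184.35878052] [-0.25114972  0.63516728  0.69214823  0.23327489]
rod_pivot [232. 171.] 0.87 [570.5 180.9  68. ]
rod_grip [323. 233.] 0.95 [655.2 128.5  68. ]
rod_tip [327. 234.] 0.59 [658.6 133.2  55. ]
rod_tip [261.  66.] 0.18 [573.7 319.4  55. ]
socket_seat [258.  66.] 0.59 
hood_edge [259.  63.] 0.71
```

View pics/w1.png

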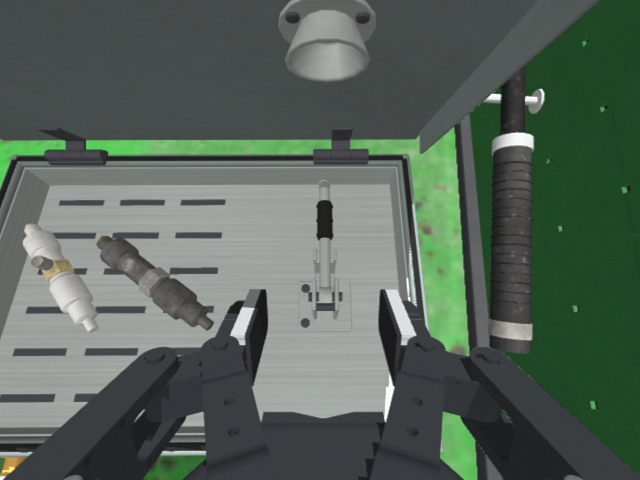

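The wrist view shows the rod in clear sight: sleeve centre at (324,220), pivot pin (325,297), tip (324,185), cup mouth (327,62). The hand is well lined up with the rod.

```bash
python3 - <<'E'
from h import *
s=sense();p=capture("wrist")
for n,c,z in[("sleeve",(324,220),68),("pivot",(325,297),68),("tip",(324,185),55),("RR",(405,157),62),("RL",(20,158),62),("hinge r",(341,156),68),("hinge l",(75,157),68),("FRin",(436,432),62)]:
    print(n,atz(ray(p,c,s),z).round(1))
al=.75
for al in(.6,.7,.8,.9):
    c,sn=np.cos(al),np.sin(al)
    tz=np.array([sn,-c]);tx=np.array([c,sn]);g=np.array([64,68])
    cam=g+ -7*tz+82*tx-125*tz   # tcp 7 behind rod
    body=[g-(54+9)*tz-38*tx, g-(54+9)*tz+42*tx]
    th=1.207;n=np.array([np.sin(th),np.cos(th)]);h=np.array([130,68])
    print(al,"cam",cam.round(),"dist to hood plane",-(cam-h)@n,"along",(cam-h)@np.array([-np.cos(th),np.sin(th)]),"body",np.round(body))
E
```

```text
sleeve [656.5 140.6  68. ]
pivot [662.5  75.9  68. ]
tip [653.4 181.3  55. ]
RR [726.3 213.4  62. ]
RL [372.7 181.4  62. ]
hinge r [666.8 205.2  68. ]
hinge l [427.7 183.3  68. ]
FRin [746.6 -10.   62. ]
0.6 cam [ 57. 223.] dist to hood plane 12.847113738591837 along 171.008331461483 body [[ -3.  99.]
 [ 63. 144.]]
0.7 cam [ 42. 222.] dist to hood plane 27.81889255489226 along 175.14652826785232 body [[ -6.  92.]
 [ 56. 143.]]
0.8 cam [ 26. 219.] dist to hood plane 43.129005164669344 along 177.76936749441816 body [[ -8.  85.]
 [ 48. 142.]]
0.9 cam [ 12. 214.] dist to hood plane 58.62447798357656 along 178.85064259862403 body [[ -9.  77.]
 [ 41. 140.]]
```

```bash
python3 - <<'E'
from h import *
Rg=goal(1.663,.82);g=np.array([656.5,140.6,68]);tz=Rg.as_matrix()[:,2];print(tz)
delta(g-90*tz,Rg);delta(g-5*tz,Rg)
E
```

```text
[-0.06731885  0.72804011 -0.68222121]
dpos(0.1m) [ 0.     0.323 -0.562] rot(pi/4) [0.152 0.023 0.011] t 6.0167
dpos(0.1m) [-0.057  0.942 -1.142] rot(pi/4) [0.152 0.023 0.011] t 6.0167
```

Request:
{"api": "drive_tool", "payload": {
  "commands": "0 0.08 -0.14 0.038 0.006 0.003 60;0 0.08 -0.14 0.038 0.006 0.003 60;0 0.08 -0.14 0.038 0.006 0.003 60;0 0.08 -0.14 0.038 0.006 0.003 60;-0.01 0.1 -0.1 0 0 0 50;-0.01 0.1 -0.1 0 0 0 50;-0.01 0.1 -0.1 0 0 0 50;-0.01 0.1 -0.1 0 0 0 50;-0.01 0.1 -0.09 0 0 0 50;-0.01 0.1 -0.09 0 0 0 50;0 0 0 0 0 0 50;0 0 0 0 0 0 50"
}}

```text
time_s: 7.02
eef_pos: [656.3, 135.2, 70.1]
ee_rot: [-0.296, 0.618, 0.678, 0.268]
force: [0.3, -0.0, -0.2]
grip_width: 0.499
grip_force: 0.0
```

```bash
python3 - <<'E'
from h import *
s=sense();p=capture("wrist");cv2.imwrite("pics/w2.png",p["pixels"]);print(s["force"])
Rg=goal(1.663,.82);g=np.array([656.5,140.6,68]);delta(g-5*Rg.as_matrix()[:,2],Rg)
E
```

```text
[ 0.29904412 -0.00220895 -0.19181845]
dpos(0.1m) [0.002 0.024 0.008] rot(pi/4) [-0.001 -0.003 -0.001] t 7.0667
```

View pics/w2.png

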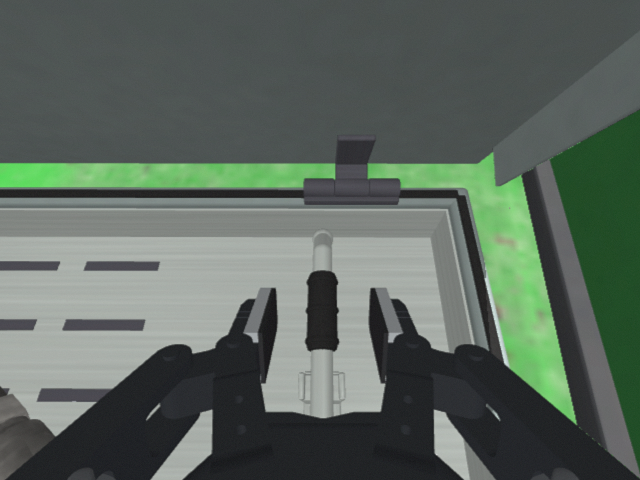

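The fingers straddle the sleeve, which is centred at (322,312) between the pads at x≈268 and 378. I'll close gently.

Request:
{"api": "drive_tool", "payload": {
  "commands": "0 0.01 0.005 0 0 0 30;0 0.01 0.005 0 0 0 10;0 0 0 0 0 0 0;0 0 0 0 0 0 0;0 0 0 0 0 0 0;0 0 0 0 0 0 0;0 0 0 0 0 0 0;0 0 0 0 0 0 0;0 0 0 0 0 0 0;0 0 0 0 0 0 0",
  "force": 25
}}

```text
time_s: 7.9
eef_pos: [655.9, 136.1, 72.0]
ee_rot: [-0.297, 0.618, 0.677, 0.267]
force: [-7.0, -3.0, 3.5]
grip_width: 0.142
grip_force: 24.7
```

```bash
python3 - <<'E'
from h import *
s=sense();p=capture("wrist");print(s["eef_pos"],s["force"],s["grip_width"]*85,s["grip_force"])
print([ (np.round(b["position"]),b["confidence"]) for b in boxes_of(p,"rod_grip")])
# arc: rod point at TCP+~5tz ; print increments for angles
psi=1.663;xw=np.array([np.cos(psi),np.sin(psi)])
L=np.hypot(*(np.array([656.5,140.6])-[662.2,76.3]));print("L",L)
L=64;a=np.radians(np.arange(0,97,5));d=np.c_[np.outer(L*np.cos(a),xw),L*np.sin(a)]
print(np.round(np.diff(d,axis=0)/100,3).tolist())
E
```

```text
[655.94543569 136.14693852  71.95751851] [-6.97941715 -3.0296577   3.53673111] 12.098731884105543 24.74185824394226
[(array([322., 323.]), 0.9)]
L 64.55214946072671
[[0.0, -0.002, 0.056], [0.001, -0.007, 0.055], [0.001, -0.012, 0.055], [0.002, -0.017, 0.053], [0.002, -0.021, 0.052], [0.002, -0.026, 0.05], [0.003, -0.03, 0.047], [0.003, -0.034, 0.044], [0.003, -0.038, 0.041], [0.004, -0.041, 0.038], [0.004, -0.044, 0.034], [0.004, -0.047, 0.03], [0.005, -0.049, 0.026], [0.005, -0.051, 0.021], [0.005, -0.053, 0.017], [0.005, -0.054, 0.012], [0.005, -0.055, 0.007], [0.005, -0.056, 0.002], [0.005, -0.056, -0.002]]
```

Request:
{"api": "drive_tool", "payload": {
  "commands": "0 -0.002 0.056 0 0 0 0;0 -0.007 0.055 0 0 0 0;0 -0.012 0.055 0 0 0 0;0 -0.017 0.053 0 0 0 0;0.002 -0.021 0.052 0 0 0 0;0.002 -0.026 0.05 0 0 0 0;0.003 -0.03 0.047 0 0 0 0;0.003 -0.034 0.044 0 0 0 0;0 0 0 0 0 0 0"
}}

```text
time_s: 8.75
eef_pos: [657.3, 121.2, 113.6]
ee_rot: [-0.296, 0.618, 0.678, 0.268]
force: [-5.5, 0.5, -2.6]
grip_width: 0.141
grip_force: 24.4
```

```bash
python3 - <<'E'
from h import *
s=sense();p=capture("wrist");cv2.imwrite("pics/w3.png",p["pixels"]);print(s["wrist_torque"],s["force"])
E
```

```text
[-0.57999981  0.60404323  0.69793985] [-5.47879466  0.51627888 -2.64599848]
```

View pics/w3.png

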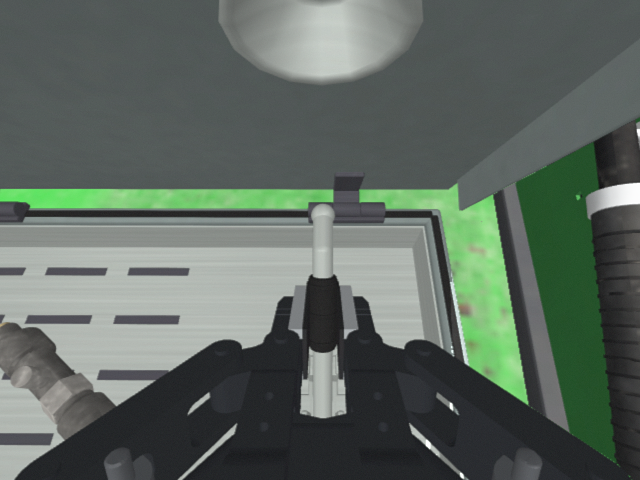

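The rod is lifted with the hand: ball at (322,215), sleeve at (322,315) in the pads, forces low. I'll carry on along the arc.

Request:
{"api": "drive_tool", "payload": {
  "commands": "0.003 -0.038 0.041 0 0 0 0;0.004 -0.041 0.038 0 0 0 0;0.004 -0.044 0.034 0 0 0 0;0.004 -0.047 0.03 0 0 0 0;0.005 -0.049 0.026 0 0 0 0;0.005 -0.051 0.021 0 0 0 0;0.005 -0.053 0.017 0 0 0 0;0.005 -0.054 0.012 0 0 0 0;0.005 -0.055 0.007 0 0 0 0;0.005 -0.056 0.002 0 0 0 0;0.005 -0.056 -0.002 0 0 0 0;0 0 0 0 0 0 0;0 0 0 0 0 0 0"
}}

```text
time_s: 9.88
eef_pos: [662.3, 66.6, 135.8]
ee_rot: [-0.296, 0.618, 0.677, 0.268]
force: [-8.0, 1.1, -2.7]
grip_width: 0.136
grip_force: 24.3
```

```bash
python3 - <<'E'
from h import *
s=sense();print(s["wrist_torque"],s["force"],s["eef_pos"])
W=capture("wrist");S=capture("scene");T=capture("top");s1=sense()
for p in(W,S,T):
  for t in("rod_tip","rod_grip","rod_pivot"):print(t,[(np.round(b["position"]),round(b["confidence"],2)) for b in boxes_of(p,t)[:2]])
im=np.hstack([cv2.resize(W["pixels"],(400,300)),cv2.resize(S["pixels"][100:220,240:400],(400,300),interpolation=cv2.INTER_CUBIC)])
cv2.imwrite("pics/c4.png",im)
E
```

```text
[-0.47829361  0.6919376   0.86814677] [-8.04518038  1.12619771 -2.72384778] [662.27116354  66.60833469 135.84631067]
rod_tip [(array([321., 273.]), 0.61)]
rod_grip [(array([323., 274.]), 0.78)]
rod_pivot [(array([226., 172.]), 0.74)]
rod_tip [(array([268., 201.]), 0.64)]
rod_grip []
rod_pivot [(array([271., 192.]), 0.79)]
rod_tip []
rod_grip [(array([250., 259.]), 0.65)]
rod_pivot [(array([222., 213.]), 0.73)]
```

View pics/c4.png

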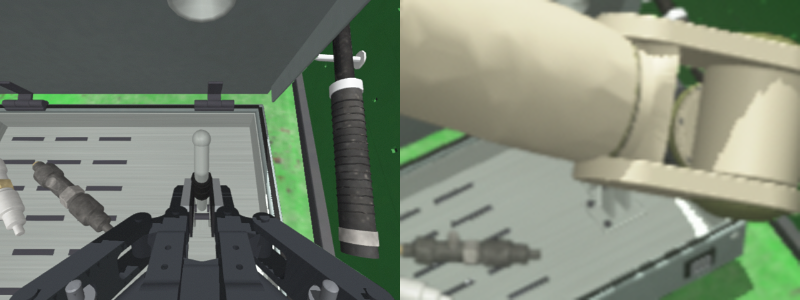

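The wrist half shows the rod nearly upright, held in the fingers. The force is still small, so I'll press it on until the stop is felt.

Request:
{"api": "drive_tool", "payload": {
  "commands": "0 -0.02 0 0 0 0 0;0 -0.02 -0.002 0 0 0 0;0 0 0 0 0 0 0;0 0 0 0 0 0 0"
}}

```text
time_s: 10.82
eef_pos: [662.5, 63.0, 135.6]
ee_rot: [-0.296, 0.618, 0.677, 0.268]
force: [-5.0, 1.1, -2.0]
grip_width: 0.137
grip_force: 24.4
```

Request:
{"api": "drive_tool", "payload": {
  "commands": "0 -0.02 -0.003 0 0 0 0;0 -0.02 -0.003 0 0 0 0;0 0 0 0 0 0 0;0 0 0 0 0 0 0"
}}

```text
time_s: 11.15
eef_pos: [662.8, 59.0, 134.9]
ee_rot: [-0.295, 0.618, 0.677, 0.268]
force: [-2.8, 1.2, 0.7]
grip_width: 0.137
grip_force: 24.4
```

```bash
cat >> h.py <<'E'
def projw(p,s,X):
    M=np.array(p["tool_from_camera"]);Rt=R.from_quat(np.array(s["ee_rot"])[[1,2,3,0]])
    c=np.linalg.inv(M)@np.append(Rt.inv().apply(np.array(X)-s["eef_pos"]),1)
    f=240/np.tan(np.radians(p["fov_y"])/2);return np.round([p["cx"]+f*c[0]/c[2],p["cy"]+f*c[1]/c[2]],1)
def rodpt(a,r,piv=(662.2,76.3),psi=1.663,tip=False):
    u=np.array([np.cos(a),np.sin(a)])*r
    if tip:
        b=a-np.radians(43)
        # bend 19 mm from the end; ball at 107 from pivot
        k=np.sqrt(107**2-(19*np.sin(np.radians(43)))**2)-19*np.cos(np.radians(43))
        u=k*np.array([np.cos(a),np.sin(a)])+19*np.array([np.cos(b),np.sin(b)])
    return np.array([piv[0]+u[0]*np.cos(psi),piv[1]+u[0]*np.sin(psi),68+u[1]])
E
python3 - <<'E'
from h import *
s=sense();p=capture("wrist");cv2.imwrite("pics/c5.png",p["pixels"][150:430,140:500])
for d in(80,85,90,95,100):
    a=np.radians(d);print(d,"ball",projw(p,s,rodpt(a,0,tip=True)),"grip",projw(p,s,rodpt(a,64)),"slv top",projw(p,s,rodpt(a,81)))
E
```

```text
80 ball [325.  176.3] grip [324.8 262.7] slv top [325.  240.8]
85 ball [325.1 191.6] grip [324.9 273.1] slv top [325.  254.7]
90 ball [325.3 210.1] grip [325.  284.5] slv top [325.1 270.1]
95 ball [325.4 231.7] grip [325.  296.6] slv top [325.2 286.8]
100 ball [325.6 256.3] grip [325.1 309.3] slv top [325.3 304.7]
```

View pics/c5.png

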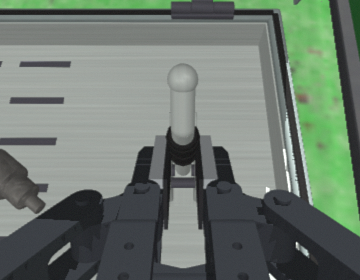

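The ball is at about (322,226), which puts the rod near 94°. I'll nudge once more and see whether the angle still changes.

Request:
{"api": "drive_tool", "payload": {
  "commands": "0 -0.02 -0.004 0 0 0 0;0 -0.02 -0.004 0 0 0 0;0 0 0 0 0 0 0;0 0 0 0 0 0 0"
}}

```text
time_s: 11.53
eef_pos: [662.8, 57.2, 134.1]
ee_rot: [-0.296, 0.617, 0.677, 0.269]
force: [1.8, 11.6, -0.6]
grip_width: 0.131
grip_force: 24.5
```

```bash
cat > ball.py <<'E'
from h import *
from scipy.optimize import brentq
def ballrow(px):
    g=cv2.cvtColor(px[150:330,270:375],cv2.COLOR_BGR2GRAY)
    c=cv2.HoughCircles(cv2.medianBlur(g,3),cv2.HOUGH_GRADIENT,1,30,param1=60,param2=12,minRadius=12,maxRadius=20)
    return [] if c is None else [(x+270,y+150,r) for x,y,r in c[0][:3]]
if __name__=="__main__":
    full=np.zeros((480,640,3),np.uint8);full[150:430,140:500]=cv2.imread("pics/c5.png");print("old",ballrow(full))
    s=sense();p=capture("wrist");print("new",ballrow(p["pixels"]),s["eef_pos"],s["force"])
    cv2.imwrite("pics/c6.png",p["pixels"])
    for d in(85,90,95,100):print(d,projw(p,s,rodpt(np.radians(d),0,tip=True)))
E
python3 ball.py
```

```text
old [(np.float32(319.5), np.float32(228.5), np.float32(13.8)), (np.float32(321.5), np.float32(282.5), np.float32(12.7))]
new [(np.float32(322.5), np.float32(225.5), np.float32(15.6)), (np.float32(323.5), np.float32(297.5), np.float32(15.0))] [662.84403523  57.16490409 134.13704824] [ 1.79991696 11.60111863 -0.59594232]
85 [325.6 186.3]
90 [325.8 204.5]
95 [325.9 225.7]
100 [326.1 250.1]
```

The stop is felt: 11.6 N, ball row 225.5 matches 95°. I'll release and back off along the tool axis.

Request:
{"api": "drive_tool", "payload": {
  "commands": "0 0 0 0 0 0 30;0 0 0 0 0 0 60;0 0 0 0 0 0 60;0 0 0 0 0 0 60;0 0 0 0 0 0 60;0.007 -0.073 0.068 0 0 0 60;0.007 -0.073 0.068 0 0 0 60;0.007 -0.073 0.068 0 0 0 60;0.007 -0.073 0.068 0 0 0 60;0.007 -0.073 0.068 0 0 0 60;0.007 -0.073 0.068 0 0 0 60;0.007 -0.073 0.068 0 0 0 60;0.007 -0.073 0.068 0 0 0 60;0.007 -0.073 0.068 0 0 0 60;0.007 -0.073 0.068 0 0 0 60;0 0 0 0 0 0 60"
}}

```text
time_s: 12.92
eef_pos: [670.0, -19.4, 203.0]
ee_rot: [-0.295, 0.618, 0.677, 0.268]
force: [-0.5, -0.6, 0.6]
grip_width: 0.6
grip_force: 0.0
```

```bash
python3 - <<'E'
from h import *
s=sense();p=capture("wrist");cv2.imwrite("pics/w7.png",p["pixels"])
for d in(85,90,95,100):print(d,projw(p,s,rodpt(np.radians(d),0,tip=True)),projw(p,s,rodpt(np.radians(d),64)))
print([(b["position"],b["confidence"]) for b in boxes_of(p,"rod_grip")[:2]],[(b["position"],b["confidence"]) for b in boxes_of(p,"socket_seat")[:2]])
for th in(1.15,1.2,1.25,1.3):print(th,projw(p,s,w2W((662.2,76.3,1.663),hoodpt(th,165,-12))[0]))
E
```

```text
85 [324.  153.4] [324.  208.1]
90 [324.1 162.8] [324.  214.4]
95 [324.1 173.7] [324.  221.1]
100 [324.2 185.9] [324.1 228.2]
[([322.1, 209.2], 0.68)] [([224.4, 64.9], 0.89)]
1.15 [323.9  68.6]
1.2 [323.9  54.9]
1.25 [323.8  41.6]
1.3 [323.8  28.9]
```

View pics/w7.png

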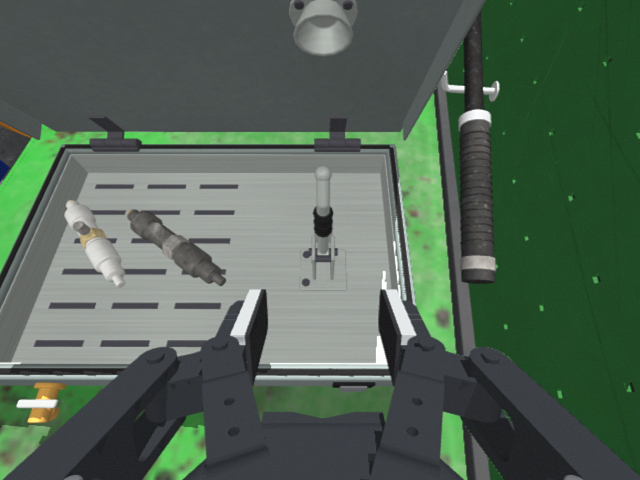

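The rod stands free at its stop: ball at (322,173), predicted 173.7 for 95°. Both injectors are undisturbed. Next I'll lift and turn the hand, then go behind the hood.

```bash
python3 - <<'E'
from h import *
Rg=goal(1.663,-.5);tz=Rg.as_matrix()[:,2];q=(662.2,76.3,1.663)
delta([550,-20,450],Rg);
print("tips",tips_ahead if not callable(tips_ahead) else tips_ahead())
prev=None
for th,n in((1.22,70),(1.22,30),(1.22,18),(1.1,18),(1.0,18),(.9,18),(.8,18),(.7,18)):
    P=w2W(q,hoodpt(th,215,n,115))[0]-17*tz;print(th,n,P.round(1))
E
```

```text
dpos(0.1m) [-1.194 -0.025  2.488] rot(pi/4) [-1.675 -0.159  0.002] t 13.0667
tips 17.0
1.22 70 [535.7 195.2 308.9]
1.22 30 [539.2 157.8 295.1]
1.22 18 [540.2 146.5 291. ]
1.1 18 [542.5 122.1 282.7]
1.0 18 [544.3 102.7 273.6]
0.9 18 [546.   84.2 262.5]
0.8 18 [547.6  67.  249.7]
0.7 18 [549.   51.1 235.2]
```

Request:
{"api": "drive_tool", "payload": {
  "commands": "-0.07 -0.05 0.16 -0.105 -0.01 0 30;-0.07 -0.05 0.16 -0.105 -0.01 0 30;-0.07 -0.05 0.16 -0.105 -0.01 0 0;-0.07 -0.05 0.16 -0.105 -0.01 0 0;-0.07 0 0.16 -0.105 -0.01 0 0;-0.07 0 0.16 -0.105 -0.01 0 0;-0.07 0 0.16 -0.105 -0.01 0 0;-0.07 0 0.16 -0.105 -0.01 0 0;-0.08 0 0.15 -0.105 -0.01 0 0;-0.08 0 0.15 -0.105 -0.01 0 0;-0.08 0 0.15 -0.105 -0.01 0 0;-0.08 0 0.15 -0.105 -0.01 0 0;-0.08 0 0.15 -0.105 -0.01 0 0;-0.08 0 0.15 -0.105 -0.01 0 0;-0.08 0 0.15 -0.105 -0.01 0 0;-0.08 0 0.15 -0.1 -0.01 0 0;0 0 0 0 0 0 0;0 0 0 0 0 0 0"
}}

```text
time_s: 14.57
eef_pos: [549.5, -36.7, 449.2]
ee_rot: [0.183, 0.653, 0.716, -0.165]
force: [-0.2, -0.6, -0.6]
grip_width: -0.002
grip_force: 0.0
```

```bash
python3 - <<'E'
from h import *
print(sense()["joints"])
Rg=goal(1.663,-.5)
delta([536,215,430],Rg);delta([536,195,310],Rg)
E
```

```text
[-0.0741955   0.30977351  1.06483909 -0.49239464  1.66230676 -0.23939266]
dpos(0.1m) [-0.135  2.517 -0.192] rot(pi/4) [-0.003  0.002 -0.002] t 14.5667
dpos(0.1m) [-0.135  2.317 -1.392] rot(pi/4) [-0.003  0.002 -0.002] t 14.5667
```

Request:
{"api": "drive_tool", "payload": {
  "commands": "-0.01 0.21 0 0 0 0 0;-0.01 0.21 0 0 0 0 0;-0.01 0.21 0 0 0 0 0;-0.01 0.21 0 0 0 0 0;-0.01 0.21 0 0 0 0 0;-0.01 0.21 0 0 0 0 0;-0.01 0.21 0 0 0 0 0;-0.01 0.21 0 0 0 0 0;-0.01 0.21 0 0 0 0 0;-0.01 0.21 0 0 0 0 0;-0.01 0.21 0 0 0 0 0;-0.01 0.21 0 0 0 0 0;0 0 -0.16 0 0 0 0;0 0 -0.16 0 0 0 0;0 0 -0.16 0 0 0 0;0 0 -0.16 0 0 0 0;0 0 -0.16 0 0 0 0;0 -0.02 -0.16 0 0 0 0;0 -0.02 -0.16 0 0 0 0;0 -0.02 -0.16 0 0 0 0"
}}

```text
time_s: 16.23
eef_pos: [537.7, 207.8, 318.9]
ee_rot: [0.181, 0.653, 0.716, -0.167]
force: [0.5, -0.3, 0.5]
grip_width: -0.0
grip_force: 0.0
```

```bash
python3 - <<'E'
from h import *
s=sense();p=capture("top");S=capture("scene");s1=capture("wrist")
im=np.hstack([cv2.resize(s1["pixels"],(400,300)),cv2.resize(p["pixels"][130:310,130:370],(400,300),interpolation=cv2.INTER_CUBIC)])
cv2.imwrite("pics/c8.png",im);print(s["eef_pos"],s["force"])
E
```

```text
[537.65732578 207.77779875 318.92421011] [ 0.47971177 -0.2593609   0.51406494]
```

View pics/c8.png

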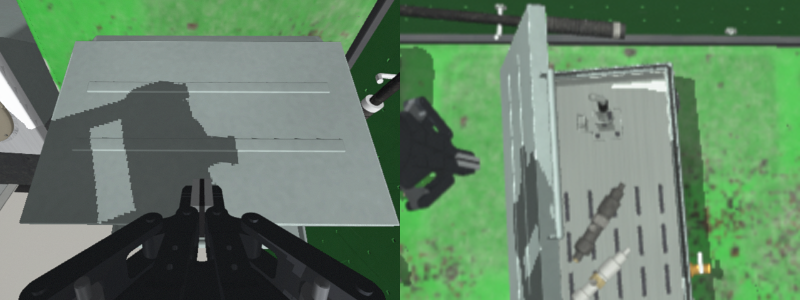

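The hand is behind the hood's outer face, near mid-width, and the rod still stands. Now I'll push.

Request:
{"api": "drive_tool", "payload": {
  "commands": "0 -0.08 -0.036 0 0 0 0;0 -0.08 -0.036 0 0 0 0;0 -0.08 -0.036 0 0 0 0;0 -0.08 -0.036 0 0 0 0;0 -0.08 -0.036 0 0 0 0;0 -0.08 -0.036 0 0 0 0;0 -0.06 -0.036 0 0 0 0;0 -0.05 -0.02 0 0 0 0;0 -0.05 -0.02 0 0 0 0;0 -0.05 -0.02 0 0 0 0;0 -0.05 -0.02 0 0 0 0"
}}

```text
time_s: 17.3
eef_pos: [537.6, 134.0, 288.3]
ee_rot: [0.184, 0.653, 0.716, -0.166]
force: [0.8, 1.5, 0.3]
grip_width: 0.003
grip_force: 0.7
```

Request:
{"api": "drive_tool", "payload": {
  "commands": "0 -0.04 -0.016 0 0 0 0;0 -0.04 -0.016 0 0 0 0;0 -0.04 -0.018 0 0 0 0;0 -0.04 -0.018 0 0 0 0;0 -0.04 -0.018 0 0 0 0;0 -0.04 -0.02 0 0 0 0;0 -0.04 -0.02 0 0 0 0;0 -0.04 -0.022 0 0 0 0"
}}

```text
time_s: 17.97
eef_pos: [537.4, 101.8, 273.2]
ee_rot: [0.183, 0.653, 0.716, -0.166]
force: [0.2, 0.6, 0.1]
grip_width: -0.004
grip_force: 0.2
```

```bash
python3 - <<'E'
from h import *
s=sense();W=capture("wrist");T=capture("top")
cv2.imwrite("pics/w9.png",np.hstack([cv2.resize(W["pixels"],(400,300)),cv2.resize(T["pixels"][130:310,130:370],(400,300),interpolation=cv2.INTER_CUBIC)]))
E
```

```text
(no output)
```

View pics/w9.png

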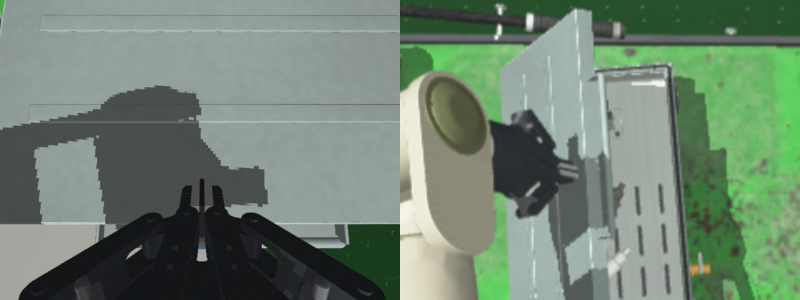

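The hood has come down to about 1.0 rad, with the fingertips still on its outer face. I'll keep following it down.

Request:
{"api": "drive_tool", "payload": {
  "commands": "0 -0.037 -0.022 0 0 0 0;0 -0.037 -0.022 0 0 0 0;0 -0.037 -0.022 0 0 0 0;0 -0.037 -0.022 0 0 0 0;0 -0.037 -0.022 0 0 0 0;0 -0.034 -0.025 0 0 0 0;0 -0.034 -0.025 0 0 0 0;0 -0.034 -0.025 0 0 0 0;0 -0.034 -0.025 0 0 0 0"
}}

```text
time_s: 18.82
eef_pos: [537.4, 69.8, 252.2]
ee_rot: [0.183, 0.653, 0.716, -0.166]
force: [-0.1, -0.4, 0.0]
grip_width: -0.003
grip_force: 0.0
```

Request:
{"api": "drive_tool", "payload": {
  "commands": "0 -0.034 -0.026 0 0 0 0;0 -0.032 -0.028 0 0 0 0;0 -0.032 -0.028 0 0 0 0;0 -0.03 -0.028 0 0 0 0;0 0 0 0 0 0 0;0 0 0 0 0 0 0;0 0 0 0 0 0 0"
}}

```text
time_s: 19.4
eef_pos: [537.5, 57.5, 241.6]
ee_rot: [0.184, 0.653, 0.716, -0.166]
force: [-0.4, -0.0, 0.0]
grip_width: 0.004
grip_force: 0.0
```

No contact force: the hood is sinking by itself. I'll feel for where it rests.

Request:
{"api": "drive_tool", "payload": {
  "commands": "0 -0.02 -0.022 0 0 0 0;0 -0.02 -0.022 0 0 0 0;0 -0.015 -0.022 0 0 0 0;0 0 0 0 0 0 0;0 0 0 0 0 0 0;0 0 0 0 0 0 0"
}}

```text
time_s: 19.9
eef_pos: [537.5, 51.9, 234.9]
ee_rot: [0.184, 0.653, 0.716, -0.166]
force: [-0.2, -0.7, 0.2]
grip_width: 0.004
grip_force: 0.0
```

```bash
python3 - <<'E'
from h import *
q=(662.2,76.3,1.663);tz=goal(1.663,-.5).as_matrix()[:,2]
for th in(.7,.66,.62,.5):print(th,(w2W(q,hoodpt(th,215,18,125))[0]-17*tz).round(1))
for n in("scene","top"):
    p=capture(n)
    for t in("hood_edge","hood"):print(n,t,[(np.round(b["position"]),round(b["confidence"],2)) for b in boxes_of(p,t)[:2]])
    for th in(.3,.5,.66,.75):print(th,proj(p,w2W(q,[hoodpt(th,241,18,115),hoodpt(th,241,18,-75)])).round(0).tolist())
E
```

```text
0.7 [539.1  50.2 235.2]
0.66 [539.6  44.2 229. ]
0.62 [540.2  38.5 222.5]
0.5 [541.6  23.1 201.8]
scene hood_edge [(array([275., 162.]), 0.9)]
scene hood [(array([278., 160.]), 0.61)]
0.3 [[306.0, 194.0], [379.0, 158.0]]
0.5 [[300.0, 174.0], [374.0, 138.0]]
0.66 [[294.0, 157.0], [369.0, 122.0]]
0.75 [[290.0, 147.0], [365.0, 112.0]]
top hood_edge [(array([253., 250.]), 0.8)]
top hood [(array([255., 246.]), 0.93)]
0.3 [[295.0, 235.0], [288.0, 155.0]]
0.5 [[285.0, 232.0], [278.0, 149.0]]
0.66 [[273.0, 230.0], [266.0, 145.0]]
0.75 [[265.0, 229.0], [258.0, 143.0]]
```

Request:
{"api": "drive_tool", "payload": {
  "commands": "0 -0.012 -0.016 0 0 0 0;0 -0.012 -0.016 0 0 0 0;0 -0.012 -0.016 0 0 0 0;0 0 0 0 0 0 0;0 0 0 0 0 0 0"
}}

```text
time_s: 20.62
eef_pos: [537.4, 48.2, 229.9]
ee_rot: [0.183, 0.653, 0.716, -0.166]
force: [-0.2, -0.8, 1.1]
grip_width: -0.005
grip_force: 0.0
```

Request:
{"api": "drive_tool", "payload": {
  "commands": "0 -0.012 -0.016 0 0 0 0;0 0 0 0 0 0 0;0 0 0 0 0 0 0"
}}

```text
time_s: 20.87
eef_pos: [537.6, 47.1, 228.7]
ee_rot: [0.184, 0.653, 0.716, -0.166]
force: [0.2, 0.8, 1.6]
grip_width: -0.004
grip_force: 0.8
```

Request:
{"api": "drive_tool", "payload": {
  "commands": "0 -0.012 -0.016 0 0 0 0;0 0 0 0 0 0 0;0 0 0 0 0 0 0"
}}

```text
time_s: 21.12
eef_pos: [537.7, 46.5, 228.0]
ee_rot: [0.184, 0.653, 0.716, -0.165]
force: [-1.0, 6.1, 8.7]
grip_width: 0.0
grip_force: 5.4
```

Firm resistance at θ≈0.66 (10.6 N normal to the hood), so it rests on the rod. I'll back off and check the hood angle from the cameras.

Request:
{"api": "drive_tool", "payload": {
  "commands": "0 0.04 0.06 0 0 0 0;0 0.05 0.1 0 0 0 0;0 0.05 0.2 0 0 0 0;0 0.05 0.2 0 0 0 0;0 0.05 0.2 0 0 0 0;0 0.05 0.2 0 0 0 0;0 0.05 0.2 0 0 0 0;0 0.05 0.2 0 0 0 0;0 0.05 0.2 0 0 0 0;-0.2 0.2 0.1 0 0 0 0;-0.2 0.2 0 0 0 0 0;-0.2 0.2 0 0 0 0 0;-0.2 0.2 0 0 0 0 0;-0.2 0.2 0 0 0 0 0;-0.2 0.2 0 0 0 0 0;-0.2 0.2 0 0 0 0 0;0 0 0 0 0 0 0"
}}

```text
time_s: 22.53
eef_pos: [394.9, 232.4, 393.3]
ee_rot: [0.183, 0.652, 0.717, -0.166]
force: [-0.8, 0.5, 0.7]
grip_width: -0.001
grip_force: 0.0
```

```bash
python3 - <<'E'
from h import *
print(sense()["force"])
q=(662.2,76.3,1.663)
T=capture("top");S=capture("scene");cv2.imwrite("pics/t10.png",T["pixels"]);cv2.imwrite("pics/s10.png",S["pixels"])
# hood front-edge: score gradient along predicted outer edge line for each angle, away from the hand
for n,p,ys in(("top",T,np.linspace(-70,300,120)),("scene",S,np.linspace(-70,300,120))):
    g=cv2.GaussianBlur(cv2.cvtColor(p["pixels"],cv2.COLOR_BGR2GRAY),(0,0),1).astype(float)
    gx=cv2.Sobel(g,6,1,0);gy=cv2.Sobel(g,6,0,1)
    out=[]
    for th in np.arange(.3,1.3,.02):
        u=proj(p,w2W(q,[hoodpt(th,241,18,y) for y in ys])).astype(np.float32)
        t=u[-1]-u[0];t/=np.linalg.norm(t);G=gx*-t[1]+gy*t[0]
        out.append((abs(np.median(cv2.remap(G,u[:,0],u[:,1],1))),round(th,2)))
    print(n,sorted(out)[::-1][:5])
for a in("rod_grip","injector_a_mid","tin_mid","torch_mid"):print(a,[(np.round(b["position"]),round(b["confidence"],2)) for b in boxes_of(T,a)[:2]])
E
```

```text
[-0.76753509  0.46860314  0.69473997]
top [(np.float64(219.01756779538118), np.float64(0.32)), (np.float64(204.9369578524056), np.float64(0.34)), (np.float64(164.3539400779846), np.float64(0.68)), (np.float64(155.588850667933), np.float64(0.3)), (np.float64(132.46859195521392), np.float64(0.66))]
scene [(np.float64(141.72418880781333), np.float64(0.66)), (np.float64(116.10967015352799), np.float64(0.6)), (np.float64(113.84737875277642), np.float64(0.56)), (np.float64(94.72115304823092), np.float64(0.86)), (np.float64(52.115132787963375), np.float64(0.98))]
rod_grip []
injector_a_mid []
tin_mid [(array([415., 302.]), 0.73), (array([240., 240.]), 0.46)]
torch_mid [(array([423., 239.]), 0.66)]
```

Both views put the hood edge at 0.66–0.68 rad, and the top view's stronger peak at 0.32 is the tub's front rim. The tin and torch are unmoved and the robot is clear, so I'm handing in.

```bash
python3 -c "
from rig import *
print(finish_job())"
```

```text
the job is handed in; nothing more can be done
None
```

The job is handed in at about 23 s of the 67 s. The rod stands at its 95° stop and carries the hood at about 0.66 rad. I judged the tip to be in the cup from that angle and from firm resistance when I pressed the hood, since the cup itself was out of sight. The tin and torch did not move, and the injectors lay undisturbed when last seen, before the hood came down.

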